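Close the last swing bolt of a pressure filter holder

ROBOT

A 6-joint arm with a two-finger parallel gripper is mounted at the origin on the work surface. World frame = base frame: x ahead of the robot, y to its left, z up, the work surface at z = 0. Lengths are in m, angles in rad, forces in N, time in s.
With the tool pointing down it reaches from about 0.375 to 0.75 m from the base axis. Payload 9 kg.
Tool frame: the origin (TCP) lies between the finger pads; the fingertips stand 19 mm ahead of it and the grasp point (between the pads) is the TCP; x points along the fingers, y is the direction in which the jaws open and shut, and the axes are right-handed (so a half turn about x gives the same grasp; the last joint's range is limited). The gripper opens to 85 mm and grips with 20 to 120 N. Pads are 22 mm wide; open, the fingers measure 114 mm over their backs; the gripper's body (76 mm by 85 mm) begins 54 mm behind the grasp point. The pads swing forward as they close: fully open they stand 13 mm farther back than shut.
Start: joints at [-1.514, 0.104, 0.097, 1.564, 0, 1.353], TCP at [0.163, -0.578, 0.25] pointing down, gripper open.
Joint ranges: [-2.99, 2.99], [-0.84, 1.86], [-1.1, 1.16], [-1.84, 2.11], [-1.51, 1.56], [-3.14, 3.14]. Speed limits (rad/s): [2.22, 2.22, 2.57, 3.14, 3.14, 3.14].

INTERFACE

Orientations are given as a unit quaternion [x, y, z, w].
In Python, from station import arm, grab_frame, camera_info gives the robot as it stands. The module is installed in compiled form; this text tells all that it offers.
- The arm moves only by the tool play_rows, never from a script. Its argument "series" is a list of rows, each an object with "grip": the gripper's target within -1 to 1 (fully open at 1, half-way at 0, shut at -1); "xyz": the shift along the tool's x, y, z in m, a list of three; "roll": the turn about the tool's x in rad. A call has exactly 10 rows; each row shifts and turns the commanded pose from where the row before left it, along the tool's axes as they then stand; what a row does not reach is not made up. A row lasts 1/12 s, in which the tool goes at most 41.7 mm and 7.16 degrees, less where a joint would pass 70% of its speed; a pose out of reach is approached as far as the arm can. A call with a gripper value outside its range is refused whole. The fingers move at their own pace and stop on an object; the grip force is fixed at half the most. Time passes only in rows, so rows that do not move let the fingers close, or fill a call up. It gives the time, the measured TCP pose, the force and the opening at its end, in the units of the state.
- arm.observe(): the state, without advancing time (a new reading comes with each control period).
- grab_frame(name): name is "side" or "top" or "wrist"; returns the picture (420x560x3 uint8, red, green, blue); there is no depth.
- camera_info(name): a dict with "fx", "fy", "cx", "cy" (pixels), "k1" (the pictures are not rectified: a ray, as slopes to the right and down, at radius r is drawn at 1 + k1 r^2 times it, then the intrinsics apply), "R" (3x3) and "t" (3): a world point X has camera coordinates R X + t; the wrist camera has in their place "mount" (4x4, takes a point from camera to tool coordinates, whose origin is the TCP and whose axes are the tool frame's). Camera axes: x right, y down, z forward; pixel columns grow to the right and rows downward; lengths in m; the calibration is good to about 2 mm. A picture is of the moment at which its call begins: read the wrist's pose just before it. camera_info takes no time and is no camera call.
- arm.close_job(): hands the job in, once; it reports no verdict.
The state is a dict: "time": time; "qpos": joint angles; "joint_velocities": joint speeds; "tau": joint torques, N m; "position": TCP position; "tool_rot": TCP orientation; "ft_force": force on the tool from outside, world axes, zero at the start; "torque": the same for the moment, N m; "opening": finger opening in m.
Only numpy, scipy, OpenCV 4.12 (cv2) and the standard library are available. Lean on these libraries where they do the work, as an engineer would, in place of code of your own. Each camera call takes 0.05 s, during which the arm holds its last target.

TASK

One swing bolt of the stainless filter holder has been left leaning outwards: push it with the fingertips upright into its slot in the lid, then spin its wing nut down clockwise by stroking its wings with the fingertips, again and again, until it stops firmly against the lid. Only push: never take the bolt or the nut between the fingers. Leave everything else on the bench where it is.

Things in the scene. Friction and masses are not known exactly. Their poses are not given: they have to be found in the camera images.
- filter_holder: Stainless filter holder: round vessel 132 mm across on three short legs, fixed to the bench. Origin on the bench under its centre, z up. Four swing bolts stand 90 degrees apart on a circle of 76 mm radius; the open one is on its -x side, the other three are closed, their nuts tight (stud ends 138 mm high). Round the rim the lid and its lugs are 108 mm high.
- lid_middle (a point): Centre of the lid's top, 115 mm above the bench, axes of filter_holder. A hose barb 17 mm across stands here, its top 150 mm above the bench; a small vent valve, 15 mm across, top 129 mm above the bench, stands at x = y = +21 mm from here. From a radius of 22 mm the lid falls gently to the rim.
- slot (a point): Centre of the slot where the open bolt belongs, on the bolt circle at the top face of the lid's lug, 108 mm above the bench; axes of filter_holder. The slot is 12 mm wide and opens to -x; the lug ends 13 mm out from here with a lip 2 mm high.
- bolt_pivot (a point): Pivot of the open swing bolt, straight below slot, 62 mm above the bench. The bolt, a 10 mm rod, ends 76 mm from the pivot and swings in the upright plane through the holder's axis. The frame turns with the bolt: z along the bolt, y along the pivot pin.
- swing_bolt (a joint): Lean of the open bolt in rad: 0 upright, home in its slot (a firm stop); positive leaning outwards, 0.3 to 0.65 at the start. The pivot is stiff: the bolt stays where it is left; 3 to 8 N against the nut moves it. Once the nut is near the lid the lip keeps the bolt from leaning out.
- wing_nut (a joint): Turn of the wing nut on the open bolt in rad: 0 run down tight on the lid (a firm stop), positive unscrewed (anticlockwise from above), 7 to 11 at the start. It rises 4 mm per turn. It is loose: 1 to 2 N on a wing turns it, and it stays where it is left.
- nut_mid (a point): On the wing nut's axis at mid-height of its wings, which lie along x and -x of this frame (z along the bolt). Each wing is an upright plate 4 mm thick, reaching 30 mm from the axis, 9.5 mm above and below this point. Hub 20 mm wide at its foot 14.5 mm below; under it a washer 2.5 mm thick, which meets the lid when tight (this point is then 125 mm above the bench).
- petri_dish: Bystander: closed clear dish, 92 mm across, 16 mm high, lying near the holder; origin under its centre.
- tweezers: Bystander: flat steel tweezers 130 mm long, 5 mm high, lying along their x near the holder; origin under the middle.
- membrane_box: Bystander: round flat box 110 mm across, 30 mm high, beside the holder; origin under its centre.
- vial: Bystander: small glass vial with black cap, 28 mm across, 60 mm high, standing beside the holder; origin under its centre.
- amber_bottle: Bystander: amber bottle 64 mm across, 130 mm high; origin under its centre.
- beaker: Bystander: open steel cup 68 mm across, 85 mm high; origin under its centre.
- meter: Bystander: handheld meter 62 x 145 x 26 mm lying on the bench, long side along its y; origin under its centre.
- sample_tub: Bystander: clear tub with white lid, 84 mm across, 55 mm high; origin under its centre.

How it is judged:
By the outcome, as a careful person would: the job done as asked, in the order asked, and still so for the second after the job is handed in, with the robot touching nothing.
It also fails if it takes over 64 s, if anything falls off the work surface, if the arm or the gripper's body presses on something with over 40 N, if the wrist force passes 120 N, or if a joint passes its speed limit or range.

## Working session

There is one attempt and no reset: what is moved stays moved. The work goes in short steps, Python scripts to look and compute and a tool call to move; the robot and the scene stay as the last step left them, time stands still between calls to the robot, and variables do not carry over. Pictures are saved under pics/ and viewed, and the job is handed in when it is done.

Besides the shell and the picture viewer there is one more tool, called after ">>>" by a JSON object that holds its "method" and its "body", one argument or row to a line. play_rows: Moves the arm, as the interface text tells. Its arguments: {"type":"object","properties":{"series":{"type":"array"}},"required":["series"]}

```bash
mkdir -p pics; ls; python3 - <<'E'
from station import arm, grab_frame, camera_info
import cv2
print(arm.observe())
for n in("side","top","wrist"):
    print(n,camera_info(n))
    cv2.imwrite(f"pics/{n}0.png",grab_frame(n)[:,:,::-1])
E
```

```text
pics
{'time': 0.0, 'qpos': array([-1.51370056e+00,  1.04689480e-01,  9.64724173e-02,  1.56391547e+00,
       -1.47298203e-05,  1.35308629e+00]), 'joint_velocities': array([ 0.00092139,  0.00026636, -0.00092078,  0.00064506, -0.00015399,
        0.00029367]), 'tau': array([-4.16567447e-03, -5.56916285e+01,  5.03659344e+01,  1.62151444e-02,
       -3.96468713e-04,  2.84066871e-06]), 'position': array([ 0.16279694, -0.57716632,  0.2495298 ]), 'tool_rot': array([ 0.70047489,  0.09732439, -0.70040948,  0.09638176]), 'ft_force': array([-0.43653426,  0.76466752,  0.44076834]), 'torque': array([ 0.02048709,  0.00281977, -0.05968551]), 'opening': 0.0852371668283509}
side {'fx': 441.511029246826, 'fy': 441.511029246826, 'cx': 282.8857718735279, 'cy': 207.8291007399947, 'k1': -0.07924524577134814, 'R': array([[-0.98622682, -0.16408744, -0.02078376],
       [-0.10129067,  0.69852067, -0.70838484],
       [ 0.13075494, -0.69652293, -0.70552034]]), 't': array([0.60438503, 0.14950039, 1.038349  ])}
top {'fx': 492.98875794841246, 'fy': 492.98875794841246, 'cx': 282.04707398814986, 'cy': 201.72345800270065, 'k1': -0.15925937061294715, 'R': array([[-1.11796128e-02, -9.99937201e-01, -7.81503282e-04],
       [-9.81720492e-01,  1.11244416e-02, -1.90002952e-01],
       [ 1.89999714e-01, -1.35694166e-03, -9.81783208e-01]]), 't': array([-0.00688972,  0.61256124,  1.26730632])}
wrist {'fx': 370.4221707288536, 'fy': 370.4221707288536, 'cx': 282.57110944636014, 'cy': 209.58293180404962, 'k1': -0.022069043259104047, 'mount': array([[ 4.15362629e-04, -3.25134228e-01,  9.45667786e-01,
        -1.23284280e-01],
       [ 9.99999654e-01,  8.16952853e-04, -1.58346464e-04,
         3.61624298e-04],
       [-7.21082141e-04,  9.45667524e-01,  3.25134455e-01,
        -8.33212693e-02],
       [ 0.00000000e+00,  0.00000000e+00,  0.00000000e+00,
         1.00000000e+00]])}
```

View pics/side0.png

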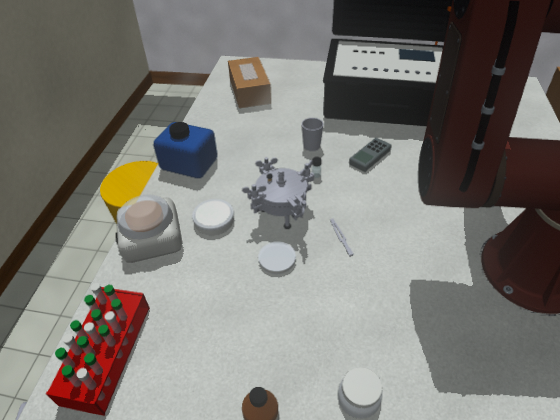

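View pics/top0.png

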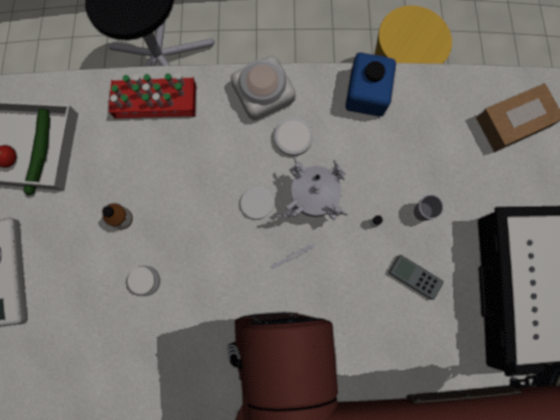

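View pics/wrist0.png

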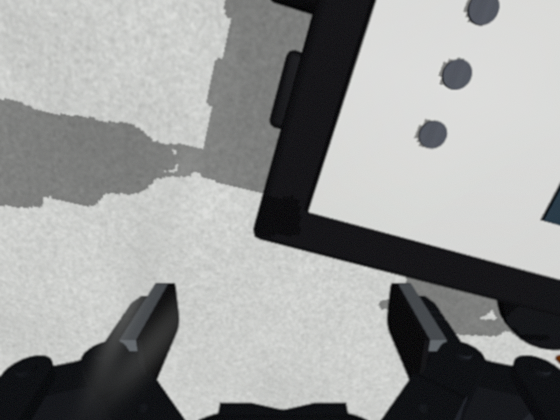

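```bash
cat > h.py <<'E'
import numpy as np, cv2
from station import arm, grab_frame, camera_info
from scipy.spatial.transform import Rotation as Rn
def cam(n,st=None):
    c=camera_info(n)
    if n=="wrist":
        st=st or arm.observe()
        T=np.eye(4);T[:3,:3]=Rn.from_quat(st["tool_rot"]).as_matrix();T[:3,3]=st["position"]
        M=np.linalg.inv(T@np.array(c["mount"]));R,t=M[:3,:3],M[:3,3]
    else: R,t=np.array(c["R"]),np.array(c["t"])
    return c,R,t
def proj(C,X):
    c,R,t=C;p=np.atleast_2d(X)@R.T+t;s=p[:,:2]/p[:,2:];r2=(s**2).sum(1,keepdims=True)
    s=s*(1+c["k1"]*r2);return s*[c["fx"],c["fy"]]+[c["cx"],c["cy"]]
def ray(C,uv):
    c,R,t=C
    d=(np.array(uv,float)-[c["cx"],c["cy"]])/[c["fx"],c["fy"]];s=d.copy()
    for _ in range(20): s=d/(1+c["k1"]*(s@s))
    v=R.T@np.array([s[0],s[1],1]);return -R.T@t,v/np.linalg.norm(v)
def onz(C,uv,z):
    o,v=ray(C,uv);return o+v*(z-o[2])/v[2]
def tri(C1,u1,C2,u2):
    A=np.zeros((3,3));b=np.zeros(3);L=[]
    for C,u in((C1,u1),(C2,u2)):
        o,v=ray(C,u);P=np.eye(3)-np.outer(v,v);A+=P;b+=P@o;L.append((o,P))
    X=np.linalg.solve(A,b);return X,[np.linalg.norm(P@(X-o)) for o,P in L]
E
python3 - <<'E'
import cv2
a=cv2.imread("pics/side0.png")[130:260,220:350];cv2.imwrite("pics/sc.png",cv2.resize(a,(780,780//1)[:1]+(600,) if 0 else (600,600),interpolation=cv2.INTER_CUBIC))
a=cv2.imread("pics/top0.png")[140:240,265:365];cv2.imwrite("pics/tc.png",cv2.resize(a,(600,600),interpolation=cv2.INTER_CUBIC))
from h import *
C=cam("top")
for n,uv,z in(("holder",(316,190),.11),("barb",(316,187),.15),("dish",(257,203),.016),("vial",(377,220),.06),("box",(293,138),.03),("beaker",(429,208),.085),("tweez",(292,257),0)):print(n,onz(C,uv,z).round(3))
C=cam("side")
for n,uv,z in(("holder",(281,185),.11),("dish",(277,257),.016)):print(n,onz(C,uv,z).round(3))
E
```

```text
holder [ 0.633 -0.102  0.11 ]
barb [ 0.632 -0.1    0.15 ]
dish [0.618 0.056 0.016]
vial [ 0.559 -0.268  0.06 ]
box [ 0.801 -0.047  0.03 ]
beaker [ 0.586 -0.405  0.085]
tweez [ 0.468 -0.04   0.   ]
holder [ 0.631 -0.093  0.11 ]
dish [0.617 0.062 0.016]
```

View pics/sc.png

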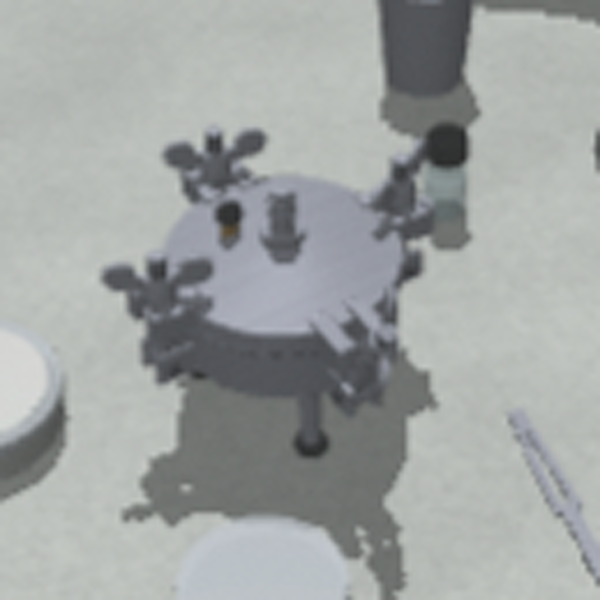

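View pics/tc.png

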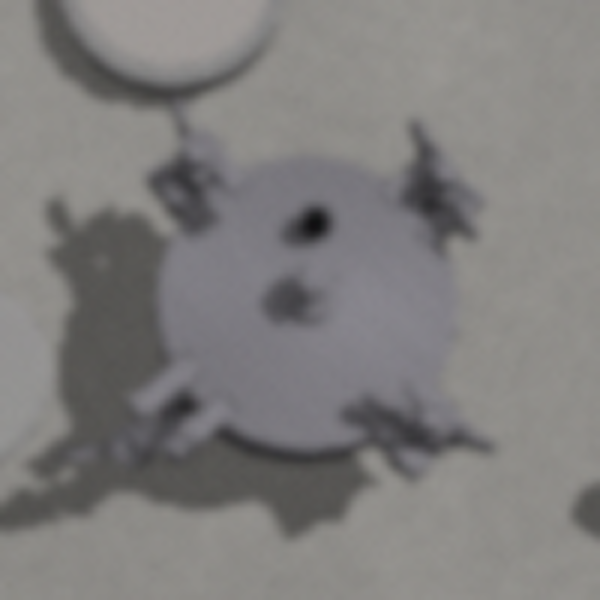

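```bash
python3 - <<'E'
from h import *
s=arm.observe();print(Rn.from_quat(s["tool_rot"]).as_matrix().round(3));print(s["opening"])
C=cam("wrist",s);print(proj(C,np.array([.585,-.04,.12])))
R=Rn.from_quat(s["tool_rot"]).as_matrix()
print("target shift tool", R.T@(np.array([.53,-.12,.29])-s["position"]))
for k in(.06,):
  pass
E
```

```text
[[-0.     0.271 -0.962]
 [ 0.001 -0.962 -0.271]
 [-1.    -0.001 -0.   ]]
0.08557997041194662
[[741.09353876 809.13448177]]
target shift tool [-0.03987414 -0.3405029  -0.47751334]
```

>>> {"method": "play_rows", "body": {
  "series": [
    {"grip":-1,"xyz":[0,-0.0224,-0.0266],"roll":0},
    {"grip":-1,"xyz":[0,-0.0224,-0.0266],"roll":0},
    {"grip":-1,"xyz":[0,-0.0224,-0.0266],"roll":0},
    {"grip":-1,"xyz":[0,-0.0224,-0.0266],"roll":0},
    {"grip":-1,"xyz":[0,-0.0224,-0.0266],"roll":0},
    {"grip":-1,"xyz":[0,-0.0224,-0.0266],"roll":0},
    {"grip":-1,"xyz":[0,-0.0224,-0.0266],"roll":0},
    {"grip":-1,"xyz":[0,-0.0224,-0.0266],"roll":0},
    {"grip":-1,"xyz":[0,-0.0224,-0.0266],"roll":0},
    {"grip":-1,"xyz":[0,-0.0224,-0.0266],"roll":0}
  ]
}}

```text
time: 0.98
position: [0.3586, -0.2881, 0.2502]
tool_rot: [0.7, 0.097, -0.7, 0.097]
ft_force: [0.6, -0.8, 0.3]
opening: -0.0004
```

>>> {"method": "play_rows", "body": {
  "series": [
    {"grip":-1,"xyz":[0,-0.0224,-0.0266],"roll":0},
    {"grip":-1,"xyz":[0,-0.0224,-0.0266],"roll":0},
    {"grip":-1,"xyz":[0,-0.0224,-0.0266],"roll":0},
    {"grip":-1,"xyz":[0,-0.0224,-0.0266],"roll":0},
    {"grip":-1,"xyz":[0,-0.0224,-0.0266],"roll":0},
    {"grip":-1,"xyz":[0,-0.0224,-0.0266],"roll":0},
    {"grip":-1,"xyz":[0,-0.0224,-0.0266],"roll":0},
    {"grip":-1,"xyz":[0,-0.0224,-0.0266],"roll":0},
    {"grip":-1,"xyz":[0,-0.0224,-0.0266],"roll":0},
    {"grip":-1,"xyz":[0,-0.0224,-0.0266],"roll":0}
  ]
}}

```text
time: 1.82
position: [0.5539, -0.0002, 0.25]
tool_rot: [-0.7, -0.097, 0.7, -0.097]
ft_force: [0.3, 0.3, 1.2]
opening: 0.0001
```

>>> {"method": "play_rows", "body": {
  "series": [
    {"grip":-1,"xyz":[0,0,0],"roll":0.118},
    {"grip":-1,"xyz":[0,0,0],"roll":0.118},
    {"grip":-1,"xyz":[0,0,0],"roll":0.118},
    {"grip":-1,"xyz":[0,0,0],"roll":0.118},
    {"grip":-1,"xyz":[0,0,0],"roll":0.118},
    {"grip":-1,"xyz":[0,0,0],"roll":0.118},
    {"grip":-1,"xyz":[0,0,0],"roll":0.118},
    {"grip":-1,"xyz":[0,0,0],"roll":0.118},
    {"grip":-1,"xyz":[0,0,0],"roll":0.118},
    {"grip":-1,"xyz":[0,0,0],"roll":0.118}
  ]
}}

```text
time: 2.65
position: [0.4722, -0.1566, 0.2501]
tool_rot: [0.669, -0.181, -0.665, -0.28]
ft_force: [1.0, -1.6, -0.7]
opening: -0.0001
```

```bash
python3 - <<'E'
from h import *
s=arm.observe();print(s);print(Rn.from_quat(s["tool_rot"]).as_matrix().round(3))
cv2.imwrite("pics/w1.png",grab_frame("wrist")[:,:,::-1])
E
```

```text
{'time': 2.65, 'qpos': array([-0.66375997, -0.1945518 , -0.19887255,  1.60724168,  0.13379447,
        3.14060406]), 'joint_velocities': array([-0.92278837, -0.29133179, -0.28111103,  0.17759331,  0.25662481,
       -0.00141664]), 'tau': array([ 8.56781691e+00, -3.85109568e+01,  5.09527016e+01,  3.26143904e-01,
        1.60765224e-01, -7.24065671e-05]), 'position': array([ 0.4721501 , -0.15661054,  0.2500515 ]), 'tool_rot': array([ 0.66851429, -0.18104457, -0.66486008, -0.27977238]), 'ft_force': array([ 1.04067538, -1.62990993, -0.70935919]), 'torque': array([-0.17963708,  0.04979759, -0.01933507]), 'opening': -6.058420543232395e-05}
[[ 0.05  -0.614 -0.788]
 [ 0.13  -0.778  0.615]
 [-0.99  -0.133  0.041]]
```

View pics/w1.png

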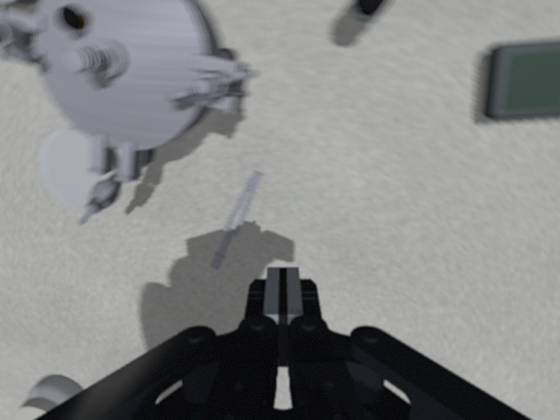

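>>> {"method": "play_rows", "body": {
  "series": [
    {"grip":-1,"xyz":[0,0,0],"roll":-0.12},
    {"grip":-1,"xyz":[0,0,0],"roll":-0.12},
    {"grip":-1,"xyz":[0,0,0],"roll":-0.12},
    {"grip":-1,"xyz":[0,0,0],"roll":-0.12},
    {"grip":-1,"xyz":[0,0,0],"roll":-0.12},
    {"grip":-1,"xyz":[0,0,0],"roll":-0.12},
    {"grip":-1,"xyz":[0,0,0],"roll":-0.12},
    {"grip":-1,"xyz":[0,0,0],"roll":-0.12},
    {"grip":-1,"xyz":[0,0,0],"roll":-0.12},
    {"grip":-1,"xyz":[0,0,0],"roll":-0.12}
  ]
}}

```text
time: 3.53
position: [0.4729, -0.1554, 0.25]
tool_rot: [0.709, 0.229, -0.65, 0.15]
ft_force: [0.5, 0.1, -0.1]
opening: -0.0002
```

```bash
python3 - <<'E'
from h import *
s=arm.observe();print(s["qpos"],s["position"]);print(Rn.from_quat(s["tool_rot"]).as_matrix().round(3))
E
```

```text
[-0.66009748 -0.19322675 -0.19766353  1.6070751   0.1326773   1.93464604] [ 0.47289307 -0.1554127   0.25003064]
[[ 0.049  0.52  -0.853]
 [ 0.129 -0.85  -0.511]
 [-0.99  -0.085 -0.109]]
```

>>> {"method": "play_rows", "body": {
  "series": [
    {"grip":-1,"xyz":[0,0,0],"roll":-0.124},
    {"grip":-1,"xyz":[0,0,0],"roll":-0.124},
    {"grip":-1,"xyz":[0,0,0],"roll":-0.124},
    {"grip":-1,"xyz":[0,0,0],"roll":-0.124},
    {"grip":-1,"xyz":[0,0,0],"roll":-0.124},
    {"grip":-1,"xyz":[0,0,0],"roll":-0.124},
    {"grip":-1,"xyz":[0,0,0],"roll":-0.124},
    {"grip":-1,"xyz":[0,0,0],"roll":-0.124},
    {"grip":-1,"xyz":[0,0,0],"roll":-0.124},
    {"grip":-1,"xyz":[0,0,0],"roll":-0.124}
  ]
}}

```text
time: 4.37
position: [0.4729, -0.1554, 0.25]
tool_rot: [0.489, 0.564, -0.396, 0.534]
ft_force: [0.1, -0.5, 0.3]
opening: 0.0001
```

>>> {"method": "play_rows", "body": {
  "series": [
    {"grip":-1,"xyz":[0,0,0],"roll":-0.124},
    {"grip":-1,"xyz":[0,0,0],"roll":-0.124},
    {"grip":-1,"xyz":[0,0,0],"roll":-0.124},
    {"grip":-1,"xyz":[0,0,0],"roll":-0.124},
    {"grip":-1,"xyz":[0,0,0],"roll":-0.124},
    {"grip":-1,"xyz":[0,0,0],"roll":-0.124},
    {"grip":-1,"xyz":[0,0,0],"roll":-0.124},
    {"grip":-1,"xyz":[0,0,0],"roll":-0.124},
    {"grip":-1,"xyz":[0,0,0],"roll":-0.124},
    {"grip":-1,"xyz":[0,0,0],"roll":-0.124}
  ]
}}

```text
time: 5.2
position: [0.4729, -0.1554, 0.25]
tool_rot: [0.088, 0.689, 0.005, 0.719]
ft_force: [0.2, 0.2, 0.4]
opening: -0.0002
```

>>> {"method": "play_rows", "body": {
  "series": [
    {"grip":-1,"xyz":[0,0,0],"roll":-0.124},
    {"grip":-1,"xyz":[0,0,0],"roll":-0.124},
    {"grip":-1,"xyz":[0,0,0],"roll":-0.124},
    {"grip":-1,"xyz":[0,0,0],"roll":-0.124},
    {"grip":-1,"xyz":[0,0,0],"roll":-0.124},
    {"grip":-1,"xyz":[0,0,0],"roll":-0.124},
    {"grip":-1,"xyz":[0,0,0],"roll":-0.124},
    {"grip":-1,"xyz":[0,0,0],"roll":-0.124},
    {"grip":-1,"xyz":[0,0,0],"roll":-0.124},
    {"grip":-1,"xyz":[0,0,0],"roll":-0.124}
  ]
}}

```text
time: 6.03
position: [0.4729, -0.1554, 0.25]
tool_rot: [-0.346, 0.558, 0.405, 0.636]
ft_force: [-0.0, -0.9, 1.0]
opening: -0.0006
```

>>> {"method": "play_rows", "body": {
  "series": [
    {"grip":-1,"xyz":[0,0,0],"roll":-0.124},
    {"grip":-1,"xyz":[0,0,0],"roll":-0.124},
    {"grip":-1,"xyz":[0,0,0],"roll":-0.124},
    {"grip":-1,"xyz":[0,0,0],"roll":-0.124},
    {"grip":-1,"xyz":[0,0,0],"roll":-0.124},
    {"grip":-1,"xyz":[0,0,0],"roll":-0.124},
    {"grip":-1,"xyz":[0,0,0],"roll":-0.124},
    {"grip":-1,"xyz":[0,0,0],"roll":-0.124},
    {"grip":-1,"xyz":[0,0,0],"roll":-0.124},
    {"grip":-1,"xyz":[0,0,0],"roll":-0.124}
  ]
}}

```text
time: 6.87
position: [0.4729, -0.1554, 0.25]
tool_rot: [-0.651, 0.219, 0.654, 0.317]
ft_force: [0.1, 0.3, -0.5]
opening: 0.0002
```

```bash
python3 - <<'E'
from h import *
s=arm.observe();print(s["qpos"],s["position"]);print(Rn.from_quat(s["tool_rot"]).as_matrix().round(3))
E
```

```text
[-0.66011091 -0.19329174 -0.1976863   1.60704772  0.13270353 -3.02555971] [ 0.47290023 -0.15541687  0.25004948]
[[ 0.049 -0.699 -0.713]
 [ 0.129 -0.704  0.699]
 [-0.99  -0.127  0.056]]
```

>>> {"method": "play_rows", "body": {
  "series": [
    {"grip":-1,"xyz":[0,0,0],"roll":-0.118},
    {"grip":-1,"xyz":[0,0,0],"roll":-0.118},
    {"grip":-1,"xyz":[0,0,0],"roll":-0.118},
    {"grip":-1,"xyz":[0,0,0],"roll":-0.118},
    {"grip":-1,"xyz":[0,0,0],"roll":-0.118},
    {"grip":-1,"xyz":[0,0,0],"roll":-0.118},
    {"grip":-1,"xyz":[0,0,0],"roll":-0.118},
    {"grip":-1,"xyz":[0,0,0],"roll":-0.118},
    {"grip":-1,"xyz":[0,0,0],"roll":0},
    {"grip":-1,"xyz":[0,0,0],"roll":0}
  ]
}}

```text
time: 7.7
position: [0.5475, 0.0445, 0.2499]
tool_rot: [0.708, -0.062, -0.703, -0.038]
ft_force: [0.1, -0.3, -0.7]
opening: 0.0001
```

```bash
python3 - <<'E'
from h import *
s=arm.observe();print(s["qpos"],s["position"]);print(Rn.from_quat(s["tool_rot"]).as_matrix().round(3))
E
```

```text
[-0.13957934 -0.05526525 -0.06548145  1.5518089  -0.03291502 -3.14056806] [0.5475387  0.04449955 0.2499293 ]
[[ 0.004 -0.14  -0.99 ]
 [-0.034 -0.99   0.14 ]
 [-0.999  0.033 -0.009]]
```

>>> {"method": "play_rows", "body": {
  "series": [
    {"grip":-1,"xyz":[0.005,0.0225,-0.007],"roll":0},
    {"grip":-1,"xyz":[0.005,0.0225,-0.007],"roll":0},
    {"grip":-1,"xyz":[0,0,0],"roll":0.11},
    {"grip":-1,"xyz":[0,0,0],"roll":0.11},
    {"grip":-1,"xyz":[0,0,0],"roll":0.11},
    {"grip":-1,"xyz":[0,0,0],"roll":0.11},
    {"grip":-1,"xyz":[0,0,0],"roll":0.11},
    {"grip":-1,"xyz":[0,0,0],"roll":0.11},
    {"grip":-1,"xyz":[0,0,0],"roll":0.11},
    {"grip":-1,"xyz":[0,0,0],"roll":0}
  ]
}}

```text
time: 8.53
position: [0.5586, 0.015, 0.2414]
tool_rot: [0.636, -0.342, -0.619, -0.309]
ft_force: [0.5, -0.0, -0.0]
opening: -0.0003
```

```bash
python3 - <<'E'
from h import *
import pickle
s=arm.observe();print(s["qpos"],s["position"]);print(Rn.from_quat(s["tool_rot"]).as_matrix().round(3))
im=grab_frame("wrist")[:,:,::-1];cv2.imwrite("pics/w2.png",im);pickle.dump(s,open("w2.pkl","wb"))
E
```

```text
[-0.1807547  -0.02501194 -0.05180497  1.53529319 -0.0507627  -2.36563002] [0.55856564 0.01500433 0.24141272]
[[-0.001 -0.817 -0.576]
 [-0.051 -0.575  0.816]
 [-0.999  0.03  -0.042]]
```

View pics/w2.png

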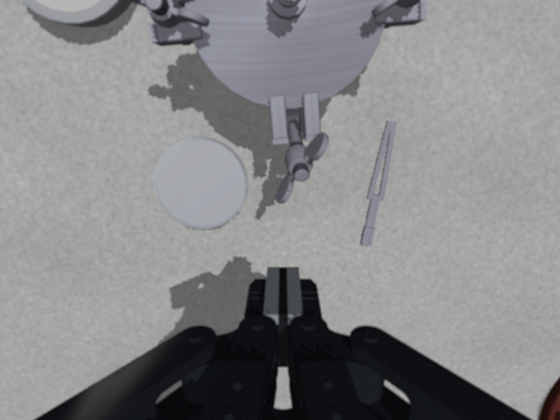

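```bash
python3 - <<'E'
import cv2
a=cv2.imread("pics/w2.png")[80:220,230:380];cv2.imwrite("pics/w2c.png",cv2.resize(a,(640,597),interpolation=cv2.INTER_CUBIC))
a=cv2.imread("pics/w2.png")[0:150,140:440];cv2.imwrite("pics/w2d.png",cv2.resize(a,(800,400),interpolation=cv2.INTER_CUBIC))
E
```

```text
(no output)
```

View pics/w2c.png

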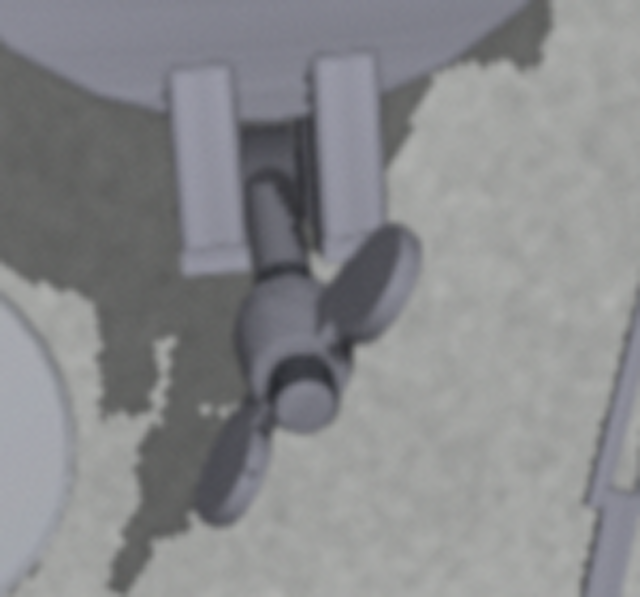

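View pics/w2d.png

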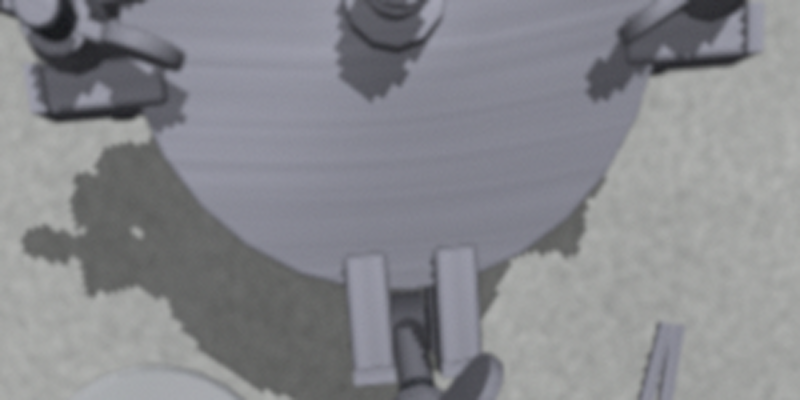

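```bash
python3 - <<'E'
from h import *
import pickle
s=pickle.load(open("w2.pkl","rb"));C=cam("wrist",s)
cr=lambda x,y:(230+x/4.267,80+y/4.267)
A=onz(C,cr(273.5,65),.108);B=onz(C,cr(284,250),.108)
print("axis",A,B,np.degrees(np.arctan2(*(B-A)[[1,0]])))
for p in((185,272),(246,268)):print(onz(C,cr(*p),.110))
print("width",np.linalg.norm(onz(C,cr(232,70),.108)-onz(C,cr(315,64),.108)),np.linalg.norm(onz(C,cr(246,250),.108)-onz(C,cr(322,247),.108)))
E=(onz(C,cr(185,272),.110)+onz(C,cr(246,268),.110))/2
ax=(B-A)/np.linalg.norm(B-A);o=A+ax*((E-A)@ax);slot=o-ax*.013
print("slot",slot,"holder",slot-ax*.076)
# stud end: on plane through axis
n=np.cross(ax,[0,0,1])
for nm,p in(("stud",(305,403)),("rodfoot",(270,180))):
    ro,v=ray(C,cr(*p));X=ro+v*((slot-ro)@n)/(v@n);d=X-[*slot[:2],.062]
    print(nm,X,"len",np.linalg.norm(d),"lean",np.arctan2(d@ax,d[2]))
E
```

```text
axis [ 0.5953391  -0.05873637  0.108     ] [ 0.57710645 -0.03626834  0.108     ] 129.05908757003422
[ 0.58841802 -0.02429337  0.11      ]
[ 0.58069418 -0.03048253  0.11      ]
width 0.013137354789504797 0.012391221644061064
slot [ 0.58391087 -0.04465341  0.108     ] holder [ 0.63180011 -0.10366715  0.108     ]
stud [ 0.56494934 -0.02128718  0.13854173] len 0.0822444943564868 lean 0.3745815420881576
rodfoot [ 0.58302864 -0.04356624  0.07786276] len 0.015924431824754916 lean 0.08803466079420018
```

```bash
python3 - <<'E'
from h import *
import pickle
s=pickle.load(open("w2.pkl","rb"));C=cam("wrist",s)
az=np.radians(129);ax=np.array([np.cos(az),np.sin(az),0]);slot=np.array([.5839,-.0447,.108])
print("target",230+305/4.267,80+403/4.267)
for t in np.arange(.3,.7,.05):
    P=np.array([*slot[:2],.062])+.076*(np.sin(t)*ax+np.cos(t)*np.array([0,0,1]));print(round(t,2),proj(C,P).round(1),P.round(3))
H=slot-ax*.076
Ct=cam("top");Cs=cam("side")
print("chk slot", proj(Ct,slot),proj(Cs,slot),"barb",proj(Ct,[*H[:2],.15]),proj(Cs,[*H[:2],.15]))
t=.47
P=np.array([*slot[:2],.062])+.076*(np.sin(t)*ax+np.cos(t)*np.array([0,0,1]));print(proj(Ct,P),proj(Cs,P))
E
```

```text
target 301.478790719475 174.44574642606045
0.3 [[300.4 161.4]] [ 0.57  -0.027  0.135]
0.35 [[300.5 166.6]] [ 0.567 -0.024  0.133]
0.4 [[300.7 171.7]] [ 0.565 -0.022  0.132]
0.45 [[300.8 176.4]] [ 0.563 -0.019  0.13 ]
0.5 [[300.8 180.9]] [ 0.561 -0.016  0.129]
0.55 [[300.9 185.1]] [ 0.559 -0.014  0.127]
0.6 [[300.9 189.1]] [ 0.557 -0.011  0.125]
0.65 [[300.9 192.7]] [ 0.555 -0.009  0.123]
chk slot [[294.13325637 208.82014684]] [[296.76051689 200.65893438]] barb [[317.66334077 186.92125864]] [[280.96486649 169.99894971]]
[[283.89471091 215.85577882]] [[304.31472686 202.73971544]]
```

```bash
cat >> h.py <<'E'
AZ=np.radians(129);AX=np.array([np.cos(AZ),np.sin(AZ),0]);LAT=np.array([-np.sin(AZ),np.cos(AZ),0])  # LAT: left of outward(ccw)
SLOT=np.array([.5839,-.0447,.108])
def info():
    s=arm.observe();R=Rn.from_quat(s["tool_rot"]).as_matrix();tip=s["position"]+.019*R[:,0]
    d=tip-SLOT;print("t",s["time"],"tip out %.4f lat %.4f z %.4f"%(d@AX,d@LAT,tip[2]),"q6",s["qpos"][5].round(3),"zaz",np.degrees(np.arctan2(R[1,2],R[0,2])).round(1),"F",s["ft_force"].round(1),"x",R[:,0].round(3))
    return s,R,tip
def shift(out,lat,z):  # tool shift to bring tip to out, lat, z
    s,R,tip=info();T=SLOT+out*AX+lat*LAT;T[2]=z
    print("tool shift mm",(R.T@(T-tip)*1000).round(1))
E
python3 - <<'E'
from h import *
shift(.056,.0075,.114); shift(.056,.0075,.220)
E
```

```text
t 8.5833 tip out 0.0618 lat -0.0175 z 0.2225 q6 -2.372 zaz 125.6 F [-0.3 -0.5 -0.1] x [-0.    -0.051 -0.999]
tool shift mm [109.4  21.3  -2.8]
t 8.5833 tip out 0.0618 lat -0.0175 z 0.2225 q6 -2.372 zaz 125.6 F [-0.3 -0.5 -0.1] x [-0.    -0.051 -0.999]
tool shift mm [ 3.6 24.5 -7.2]
```

>>> {"method": "play_rows", "body": {
  "series": [
    {"grip":-1,"xyz":[0,0.012,0],"roll":-0.06},
    {"grip":-1,"xyz":[0,0.012,0],"roll":0},
    {"grip":-1,"xyz":[0.018,0,0],"roll":0},
    {"grip":-1,"xyz":[0.018,0,0],"roll":0},
    {"grip":-1,"xyz":[0.018,0,0],"roll":0},
    {"grip":-1,"xyz":[0.018,0,0],"roll":0},
    {"grip":-1,"xyz":[0.018,0,0],"roll":0},
    {"grip":-1,"xyz":[0.018,0,0],"roll":0},
    {"grip":-1,"xyz":[0,0,0],"roll":0},
    {"grip":-1,"xyz":[0,0,0],"roll":0}
  ]
}}

```text
time: 9.42
position: [0.5387, -0.0033, 0.1342]
tool_rot: [0.646, -0.32, -0.631, -0.287]
ft_force: [-0.3, -0.3, 0.4]
opening: -0.0
```

```bash
python3 - <<'E'
from h import *
shift(.056,.0075,.114)
cv2.imwrite("pics/w3.png",grab_frame("wrist")[:,:,::-1])
E
```

```text
t 9.4167 tip out 0.0599 lat 0.0097 z 0.1153 q6 -2.477 zaz 129.2 F [-0.3 -0.3  0.4] x [-0.002 -0.051 -0.999]
tool shift mm [ 1.3 -2.3 -3.8]
```

View pics/w3.png

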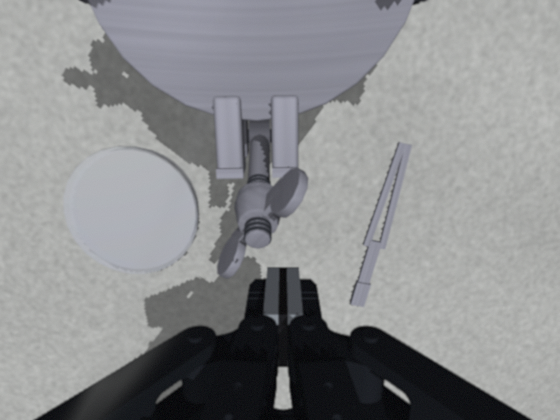

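>>> {"method": "play_rows", "body": {
  "series": [
    {"grip":-1,"xyz":[0.0005,-0.002,-0.004],"roll":0},
    {"grip":-1,"xyz":[0,0,-0.004],"roll":0},
    {"grip":-1,"xyz":[0,0,-0.003],"roll":0},
    {"grip":-1,"xyz":[0,0,-0.003],"roll":0},
    {"grip":-1,"xyz":[0,0,-0.003],"roll":0},
    {"grip":-1,"xyz":[0,0,-0.003],"roll":0},
    {"grip":-1,"xyz":[0,0,-0.003],"roll":0},
    {"grip":-1,"xyz":[0,0,-0.003],"roll":0},
    {"grip":-1,"xyz":[0,0,-0.002],"roll":0},
    {"grip":-1,"xyz":[0,0,-0.002],"roll":0}
  ]
}}

```text
time: 10.3
position: [0.5598, -0.0242, 0.1366]
tool_rot: [0.646, -0.319, -0.631, -0.287]
ft_force: [-3.3, 3.0, 1.3]
opening: -0.0002
```

```bash
python3 - <<'E'
from h import *
shift(.021,.0075,.114)
cv2.imwrite("pics/w4.png",grab_frame("wrist")[:,:,::-1])
E
```

```text
t 10.3 tip out 0.0303 lat 0.0064 z 0.1176 q6 -2.506 zaz 129.2 F [-3.3  3.   1.3] x [ 0.    -0.05  -0.999]
tool shift mm [ 4.   1.  -9.2]
```

View pics/w4.png

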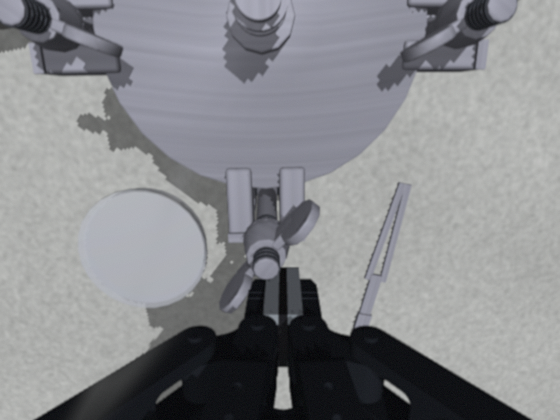

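>>> {"method": "play_rows", "body": {
  "series": [
    {"grip":-1,"xyz":[0.0003,0,-0.002],"roll":0},
    {"grip":-1,"xyz":[0.0003,0,-0.002],"roll":0},
    {"grip":-1,"xyz":[0.0003,0,-0.0015],"roll":0},
    {"grip":-1,"xyz":[0.0003,0,-0.0015],"roll":0},
    {"grip":-1,"xyz":[0.0003,0,-0.001],"roll":0},
    {"grip":-1,"xyz":[0.0003,0,-0.001],"roll":0},
    {"grip":-1,"xyz":[0,0,-0.0005],"roll":0},
    {"grip":-1,"xyz":[0,0,-0.0005],"roll":0},
    {"grip":-1,"xyz":[0,0,0],"roll":0},
    {"grip":-1,"xyz":[0,0,0],"roll":0}
  ]
}}

```text
time: 11.18
position: [0.566, -0.0321, 0.134]
tool_rot: [0.646, -0.32, -0.631, -0.287]
ft_force: [-2.1, 5.0, 2.7]
opening: -0.0003
```

```bash
python3 - <<'E'
from h import *
info()
cv2.imwrite("pics/w5.png",grab_frame("wrist")[:,:,::-1])
E
```

```text
t 11.1833 tip out 0.0204 lat 0.0066 z 0.1150 q6 -2.517 zaz 129.2 F [-2.1  5.   2.7] x [-0.    -0.05  -0.999]
```

View pics/w5.png

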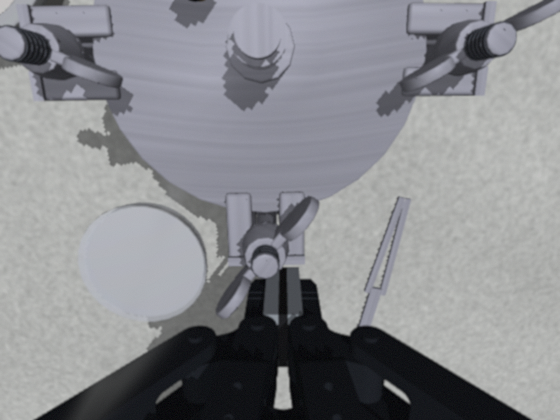

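```bash
python3 - <<'E'
from h import *
C=cam("wrist")
for t in np.arange(-.05,.25,.05):
    P=np.array([*SLOT[:2],.062])+.076*(np.sin(t)*AX+np.cos(t)*np.array([0,0,1]));print(round(t,2),proj(C,P).round(1))
a=cv2.imread("pics/w5.png")[170:320,190:350];cv2.imwrite("pics/w5c.png",cv2.resize(a,(640,600),interpolation=cv2.INTER_CUBIC))
E
```

```text
-0.05 [[264.3 255.9]]
0.0 [[264.4 265.7]]
0.05 [[264.6 275.1]]
0.1 [[264.7 284. ]]
0.15 [[264.8 292.5]]
0.2 [[265.  300.4]]
```

View pics/w5c.png

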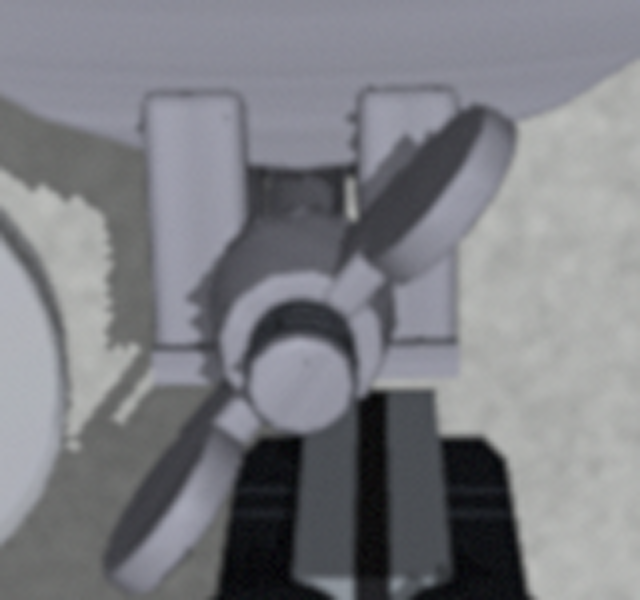

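>>> {"method": "play_rows", "body": {
  "series": [
    {"grip":-1,"xyz":[0,0,-0.0005],"roll":0},
    {"grip":-1,"xyz":[0,0,-0.0005],"roll":0},
    {"grip":-1,"xyz":[0,0,-0.0005],"roll":0},
    {"grip":-1,"xyz":[0,0,0],"roll":0},
    {"grip":-1,"xyz":[0,0,0],"roll":0},
    {"grip":-1,"xyz":[0,0,0],"roll":0},
    {"grip":-1,"xyz":[0,0,0],"roll":0},
    {"grip":-1,"xyz":[0,0,0],"roll":0},
    {"grip":-1,"xyz":[0,0,0],"roll":0},
    {"grip":-1,"xyz":[0,0,0],"roll":0}
  ]
}}

```text
time: 12.07
position: [0.5662, -0.0324, 0.1339]
tool_rot: [0.645, -0.319, -0.632, -0.287]
ft_force: [-6.2, 8.6, 4.9]
opening: 0.0
```

```bash
python3 - <<'E'
from h import *
info()
cv2.imwrite("pics/w6.png",grab_frame("wrist")[:,:,::-1][170:320,190:350])
E
```

```text
t 12.0667 tip out 0.0200 lat 0.0066 z 0.1149 q6 -2.518 zaz 129.2 F [-6.2  8.6  4.9] x [-0.002 -0.049 -0.999]
```

>>> {"method": "play_rows", "body": {
  "series": [
    {"grip":-1,"xyz":[0,0,0.002],"roll":0},
    {"grip":-1,"xyz":[-0.0035,0,0.001],"roll":0},
    {"grip":-1,"xyz":[-0.0035,0,0],"roll":0},
    {"grip":-1,"xyz":[0,-0.0032,0],"roll":0},
    {"grip":-1,"xyz":[0,-0.0032,0],"roll":0},
    {"grip":-1,"xyz":[0,-0.0027,-0.0002],"roll":0.12},
    {"grip":-1,"xyz":[0,-0.0027,-0.0002],"roll":0.12},
    {"grip":-1,"xyz":[0,-0.0027,-0.0002],"roll":0.12},
    {"grip":-1,"xyz":[0,-0.0027,-0.0002],"roll":0.12},
    {"grip":-1,"xyz":[0,-0.0027,-0.0002],"roll":0.12}
  ]
}}

```text
time: 12.95
position: [0.5828, -0.0219, 0.1404]
tool_rot: [0.531, -0.494, -0.506, -0.467]
ft_force: [-2.0, 0.2, -0.2]
opening: 0.0002
```

```bash
cat >> h.py <<'E'
def polar():
    s,R,tip=info();d=tip-SLOT;r=np.hypot(d[0],d[1]);phi=np.degrees(np.arctan2(d[1],d[0]));print("r %.4f phi %.1f"%(r,phi));return s,R,tip
E
python3 - <<'E'
from h import *
polar()
cv2.imwrite("pics/w7.png",grab_frame("wrist")[:,:,::-1])
E
```

```text
t 12.95 tip out 0.0176 lat -0.0129 z 0.1214 q6 -1.885 zaz 94.4 F [-2.   0.2 -0.2] x [-0.    -0.051 -0.999]
r 0.0219 phi 92.8
```

View pics/w7.png

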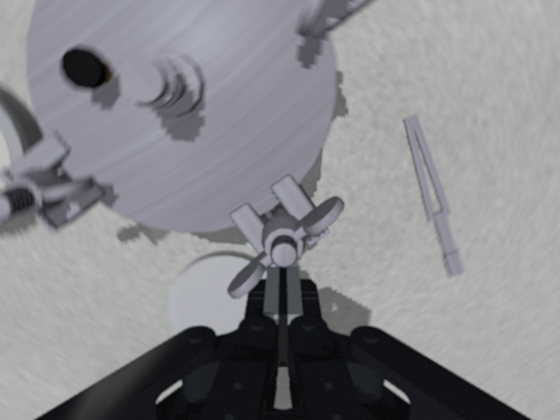

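>>> {"method": "play_rows", "body": {
  "series": [
    {"grip":-1,"xyz":[0.0001,-0.0027,-0.0001],"roll":0.12},
    {"grip":-1,"xyz":[0.0001,-0.0027,-0.0001],"roll":0.12},
    {"grip":-1,"xyz":[0.0001,-0.0027,-0.0001],"roll":0.12},
    {"grip":-1,"xyz":[0.0001,-0.0027,-0.0001],"roll":0.12},
    {"grip":-1,"xyz":[0.0001,-0.0027,-0.0001],"roll":0.12},
    {"grip":-1,"xyz":[0.0001,-0.0027,-0.0001],"roll":0.12},
    {"grip":-1,"xyz":[0.0001,-0.0027,-0.0001],"roll":0.12},
    {"grip":-1,"xyz":[0.0001,-0.0027,-0.0001],"roll":0.12},
    {"grip":-1,"xyz":[0.0001,-0.0027,-0.0001],"roll":0.12},
    {"grip":-1,"xyz":[0.0001,-0.0027,-0.0001],"roll":0.12}
  ]
}}

```text
time: 13.83
position: [0.6053, -0.0339, 0.14]
tool_rot: [-0.176, 0.693, 0.141, 0.685]
ft_force: [0.2, 1.0, -0.3]
opening: 0.0003
```

```bash
python3 - <<'E'
from h import *
polar()
cv2.imwrite("pics/w8.png",grab_frame("wrist")[:,:,::-1])
E
```

```text
t 13.8333 tip out -0.0058 lat -0.0228 z 0.1210 q6 -0.7 zaz 25.8 F [ 0.2  1.  -0.3] x [ 0.    -0.051 -0.999]
r 0.0235 phi 24.6
```

View pics/w8.png

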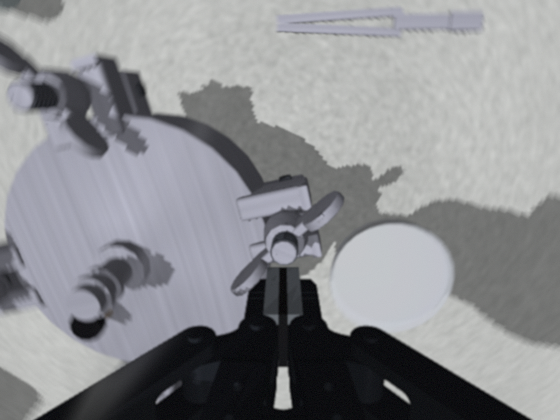

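>>> {"method": "play_rows", "body": {
  "series": [
    {"grip":-1,"xyz":[0.0001,-0.0027,-0.0002],"roll":0.12},
    {"grip":-1,"xyz":[0.0001,-0.0027,-0.0002],"roll":0.12},
    {"grip":-1,"xyz":[0.0001,-0.0027,-0.0002],"roll":0.12},
    {"grip":-1,"xyz":[0.0001,-0.0027,-0.0002],"roll":0.12},
    {"grip":-1,"xyz":[0.0001,-0.0027,-0.0002],"roll":0.12},
    {"grip":-1,"xyz":[0.0001,-0.0027,-0.0002],"roll":0.12},
    {"grip":-1,"xyz":[0.0001,-0.0027,-0.0002],"roll":0.12},
    {"grip":-1,"xyz":[0.0001,-0.0027,-0.0002],"roll":0.12},
    {"grip":-1,"xyz":[0.0001,-0.0027,-0.0002],"roll":0.12},
    {"grip":-1,"xyz":[0.0001,-0.0027,-0.0002],"roll":0.12}
  ]
}}

```text
time: 14.72
position: [0.6013, -0.0595, 0.1405]
tool_rot: [0.241, 0.651, -0.275, 0.665]
ft_force: [1.8, 0.6, -0.6]
opening: 0.0002
```

```bash
python3 - <<'E'
from h import *
polar()
E
```

```text
t 14.7167 tip out -0.0232 lat -0.0036 z 0.1215 q6 0.455 zaz -42.7 F [ 1.8  0.6 -0.6] x [ 0.001 -0.051 -0.999]
r 0.0235 phi -42.1
```

>>> {"method": "play_rows", "body": {
  "series": [
    {"grip":-1,"xyz":[0.0001,-0.0027,-0.0002],"roll":0.12},
    {"grip":-1,"xyz":[0.0001,-0.0027,-0.0002],"roll":0.12},
    {"grip":-1,"xyz":[0.0001,-0.0027,-0.0002],"roll":0.12},
    {"grip":-1,"xyz":[0.0001,-0.0027,-0.0002],"roll":0.12},
    {"grip":-1,"xyz":[0.0001,-0.0027,-0.0002],"roll":0.12},
    {"grip":-1,"xyz":[0.0001,-0.0027,-0.0002],"roll":0.12},
    {"grip":-1,"xyz":[0.0001,-0.0027,-0.0002],"roll":0.12},
    {"grip":-1,"xyz":[0.0001,-0.0027,-0.0002],"roll":0.12},
    {"grip":-1,"xyz":[0.0001,-0.0027,-0.0002],"roll":0.12},
    {"grip":-1,"xyz":[0.0001,-0.0027,-0.0002],"roll":0.12}
  ]
}}

```text
time: 15.55
position: [0.5762, -0.065, 0.14]
tool_rot: [-0.574, -0.382, 0.594, -0.413]
ft_force: [-1.0, -1.1, 1.9]
opening: 0.0001
```

```bash
python3 - <<'E'
from h import *
polar()
cv2.imwrite("pics/w9.png",grab_frame("wrist")[:,:,::-1])
E
```

```text
t 15.55 tip out -0.0118 lat 0.0194 z 0.1211 q6 1.633 zaz -111.6 F [-1.  -1.1  1.9] x [ 0.001 -0.052 -0.999]
r 0.0227 phi -109.7
```

View pics/w9.png

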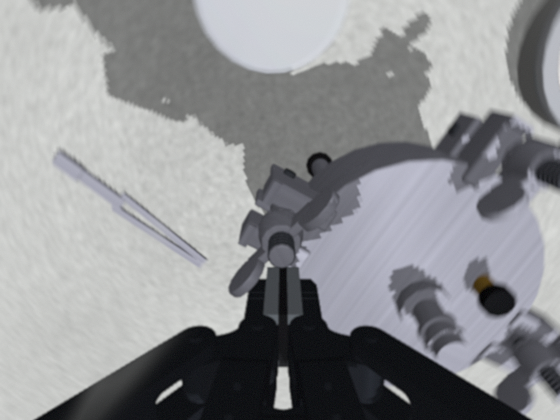

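>>> {"method": "play_rows", "body": {
  "series": [
    {"grip":-1,"xyz":[0.0001,-0.0027,-0.0002],"roll":0.12},
    {"grip":-1,"xyz":[0.0001,-0.0027,-0.0002],"roll":0.12},
    {"grip":-1,"xyz":[0.0001,-0.0027,-0.0002],"roll":0.12},
    {"grip":-1,"xyz":[0.0001,-0.0027,-0.0002],"roll":0.12},
    {"grip":-1,"xyz":[0.0001,-0.0027,-0.0002],"roll":0.12},
    {"grip":-1,"xyz":[0.0001,-0.0027,-0.0002],"roll":0.12},
    {"grip":-1,"xyz":[0.0001,-0.0027,-0.0002],"roll":0.12},
    {"grip":-1,"xyz":[0.0001,-0.0027,-0.0002],"roll":0.12},
    {"grip":-1,"xyz":[0.0001,-0.0027,-0.0002],"roll":0.12},
    {"grip":-1,"xyz":[0.0001,-0.0027,-0.0002],"roll":0.12}
  ]
}}

```text
time: 16.43
position: [0.5622, -0.0435, 0.1379]
tool_rot: [0.707, -0.019, -0.707, 0.017]
ft_force: [-1.2, -0.4, 1.0]
opening: -0.0001
```

```bash
python3 - <<'E'
from h import *
polar()
cv2.imwrite("pics/w10.png",grab_frame("wrist")[:,:,::-1])
E
```

```text
t 16.4333 tip out 0.0138 lat 0.0167 z 0.1189 q6 2.86 zaz 179.8 F [-1.2 -0.4  1. ] x [ 0.001 -0.051 -0.999]
r 0.0217 phi 179.3
```

View pics/w10.png

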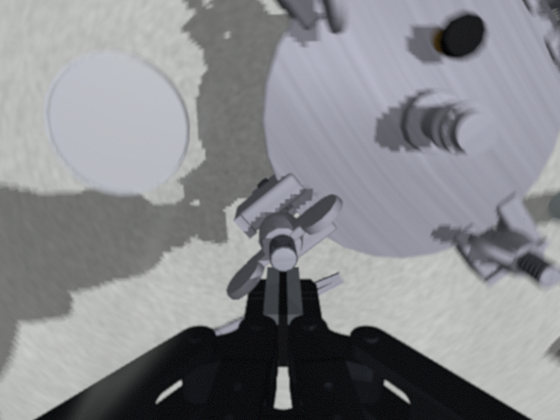

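>>> {"method": "play_rows", "body": {
  "series": [
    {"grip":-1,"xyz":[-0.001,0.002,0],"roll":0},
    {"grip":-1,"xyz":[-0.015,0,0],"roll":0},
    {"grip":-1,"xyz":[-0.015,0,0],"roll":0},
    {"grip":-1,"xyz":[0,0.0027,-0.0002],"roll":-0.12},
    {"grip":-1,"xyz":[0,0.0027,-0.0002],"roll":-0.12},
    {"grip":-1,"xyz":[0,0.0027,-0.0002],"roll":-0.12},
    {"grip":-1,"xyz":[0,0.0027,-0.0002],"roll":-0.12},
    {"grip":-1,"xyz":[0,0.0027,-0.0002],"roll":-0.12},
    {"grip":-1,"xyz":[0,0.0027,-0.0002],"roll":-0.12},
    {"grip":-1,"xyz":[0,0.0027,-0.0002],"roll":-0.12}
  ]
}}

```text
time: 17.32
position: [0.5699, -0.061, 0.1697]
tool_rot: [-0.637, -0.275, 0.651, -0.308]
ft_force: [-0.0, 0.1, -1.6]
opening: 0.0002
```

>>> {"method": "play_rows", "body": {
  "series": [
    {"grip":-1,"xyz":[0,0.0027,-0.0002],"roll":-0.12},
    {"grip":-1,"xyz":[0,0.0027,-0.0002],"roll":-0.12},
    {"grip":-1,"xyz":[0,0.0027,-0.0002],"roll":-0.12},
    {"grip":-1,"xyz":[0,0.0027,-0.0002],"roll":-0.12},
    {"grip":-1,"xyz":[0,0.0027,-0.0002],"roll":-0.12},
    {"grip":-1,"xyz":[0,0.0027,-0.0002],"roll":-0.12},
    {"grip":-1,"xyz":[0,0.0027,-0.0002],"roll":-0.12},
    {"grip":-1,"xyz":[0,0.0027,-0.0002],"roll":-0.12},
    {"grip":-1,"xyz":[0,0.0027,-0.0002],"roll":-0.12},
    {"grip":-1,"xyz":[0,0.0027,-0.0002],"roll":-0.12}
  ]
}}

```text
time: 18.15
position: [0.5953, -0.064, 0.1699]
tool_rot: [0.352, 0.595, -0.382, 0.614]
ft_force: [-0.4, -0.2, 0.8]
opening: -0.0001
```

>>> {"method": "play_rows", "body": {
  "series": [
    {"grip":-1,"xyz":[0,0.0027,-0.0002],"roll":-0.12},
    {"grip":-1,"xyz":[0,0.0027,-0.0002],"roll":-0.12},
    {"grip":-1,"xyz":[0,0.0027,-0.0002],"roll":-0.12},
    {"grip":-1,"xyz":[0,0.0027,-0.0002],"roll":-0.12},
    {"grip":-1,"xyz":[0,0.0027,-0.0002],"roll":-0.12},
    {"grip":-1,"xyz":[0,0.0027,-0.0002],"roll":-0.12},
    {"grip":-1,"xyz":[0,0.0027,-0.0002],"roll":-0.12},
    {"grip":-1,"xyz":[0,0.0027,-0.0002],"roll":-0.12},
    {"grip":-1,"xyz":[0,0.0027,-0.0002],"roll":-0.12},
    {"grip":-1,"xyz":[0,0.0027,-0.0002],"roll":-0.12}
  ]
}}

```text
time: 18.98
position: [0.6073, -0.0414, 0.1687]
tool_rot: [-0.056, 0.707, 0.02, 0.705]
ft_force: [-0.1, 0.1, 0.5]
opening: -0.0002
```

```bash
python3 - <<'E'
from h import *
polar()
cv2.imwrite("pics/w11.png",grab_frame("wrist")[:,:,::-1])
E
```

```text
t 18.9833 tip out -0.0129 lat -0.0196 z 0.1497 q6 -0.368 zaz 6.2 F [-0.1  0.1  0.5] x [ 0.    -0.051 -0.999]
r 0.0235 phi 5.7
```

View pics/w11.png

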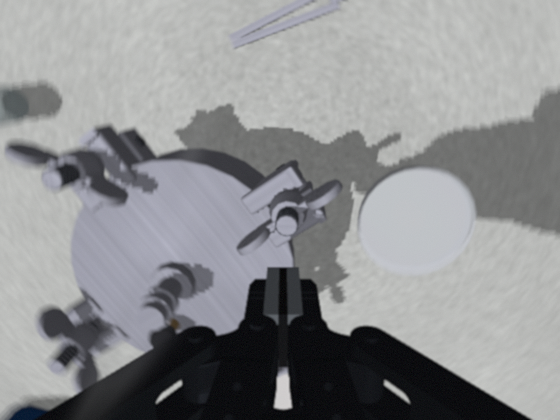

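>>> {"method": "play_rows", "body": {
  "series": [
    {"grip":-1,"xyz":[0.01,0,0],"roll":0},
    {"grip":-1,"xyz":[0.01,0,0],"roll":0},
    {"grip":-1,"xyz":[0.0105,0,0],"roll":0},
    {"grip":-1,"xyz":[0,-0.0027,-0.0002],"roll":0.12},
    {"grip":-1,"xyz":[0,-0.0027,-0.0002],"roll":0.12},
    {"grip":-1,"xyz":[0,-0.0027,-0.0002],"roll":0.12},
    {"grip":-1,"xyz":[0,-0.0027,-0.0002],"roll":0.12},
    {"grip":-1,"xyz":[0,-0.0027,-0.0002],"roll":0.12},
    {"grip":-1,"xyz":[0,-0.0027,-0.0002],"roll":0.12},
    {"grip":-1,"xyz":[0,-0.0027,-0.0002],"roll":0.12}
  ]
}}

```text
time: 19.87
position: [0.6005, -0.0603, 0.1375]
tool_rot: [0.243, 0.651, -0.277, 0.664]
ft_force: [0.5, 1.1, -0.4]
opening: 0.0005
```

```bash
python3 - <<'E'
from h import *
polar()
cv2.imwrite("pics/w12.png",grab_frame("wrist")[:,:,::-1])
E
```

```text
t 19.8667 tip out -0.0233 lat -0.0025 z 0.1185 q6 0.459 zaz -43.1 F [ 0.5  1.1 -0.4] x [-0.001 -0.05  -0.999]
r 0.0234 phi -44.9
```

View pics/w12.png

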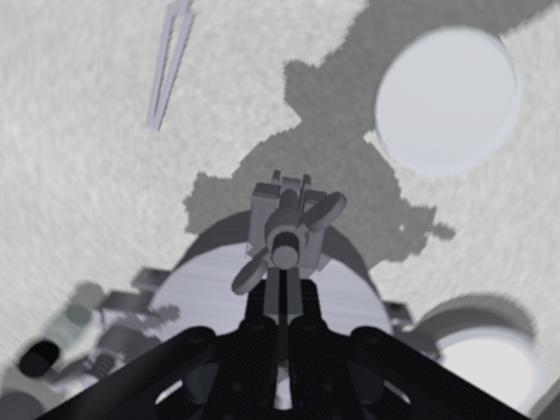

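>>> {"method": "play_rows", "body": {
  "series": [
    {"grip":-1,"xyz":[0.0001,-0.0027,-0.0002],"roll":0.12},
    {"grip":-1,"xyz":[0.0001,-0.0027,-0.0002],"roll":0.12},
    {"grip":-1,"xyz":[0.0001,-0.0027,-0.0002],"roll":0.12},
    {"grip":-1,"xyz":[0.0001,-0.0027,-0.0002],"roll":0.12},
    {"grip":-1,"xyz":[0.0001,-0.0027,-0.0002],"roll":0.12},
    {"grip":-1,"xyz":[0.0001,-0.0027,-0.0002],"roll":0.12},
    {"grip":-1,"xyz":[0.0001,-0.0027,-0.0002],"roll":0.12},
    {"grip":-1,"xyz":[0,-0.0027,-0.0002],"roll":0.12},
    {"grip":-1,"xyz":[0,-0.0013,0],"roll":0.06},
    {"grip":-1,"xyz":[0,0,0],"roll":0}
  ]
}}

```text
time: 20.75
position: [0.5794, -0.0669, 0.1377]
tool_rot: [-0.535, -0.435, 0.558, -0.462]
ft_force: [-0.1, 0.4, -0.8]
opening: 0.0003
```

```bash
python3 - <<'E'
from h import *
polar()
cv2.imwrite("pics/w13.png",grab_frame("wrist")[:,:,::-1][120:340,180:400].repeat(2,0).repeat(2,1))
E
```

```text
t 20.75 tip out -0.0151 lat 0.0181 z 0.1188 q6 1.452 zaz -101.3 F [-0.1  0.4 -0.8] x [-0.001 -0.051 -0.999]
r 0.0236 phi -101.1
```

View pics/w13.png

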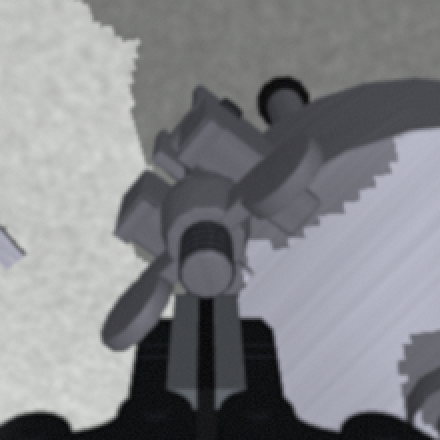

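>>> {"method": "play_rows", "body": {
  "series": [
    {"grip":-1,"xyz":[0.0001,-0.0027,-0.0002],"roll":0.12},
    {"grip":-1,"xyz":[0.0001,-0.0027,-0.0002],"roll":0.12},
    {"grip":-1,"xyz":[0.0001,-0.0027,-0.0002],"roll":0.12},
    {"grip":-1,"xyz":[0.0001,-0.0027,-0.0002],"roll":0.12},
    {"grip":-1,"xyz":[0.0001,-0.0027,-0.0002],"roll":0.12},
    {"grip":-1,"xyz":[0,0,0],"roll":0},
    {"grip":-1,"xyz":[0,0,0],"roll":0},
    {"grip":-1,"xyz":[0,0,0],"roll":0},
    {"grip":-1,"xyz":[0,0,0],"roll":0},
    {"grip":-1,"xyz":[0,0,0],"roll":0}
  ]
}}

```text
time: 21.63
position: [0.5683, -0.0602, 0.1378]
tool_rot: [-0.647, -0.251, 0.661, -0.285]
ft_force: [0.2, -1.4, -0.9]
opening: -0.0003
```

```bash
python3 - <<'E'
from h import *
polar()
cv2.imwrite("pics/w14.png",grab_frame("wrist")[:,:,::-1][120:340,180:400].repeat(2,0).repeat(2,1))
E
```

```text
t 21.6333 tip out -0.0030 lat 0.0225 z 0.1188 q6 2.054 zaz -135.5 F [ 0.2 -1.4 -0.9] x [ 0.    -0.051 -0.999]
r 0.0227 phi -133.3
```

View pics/w14.png

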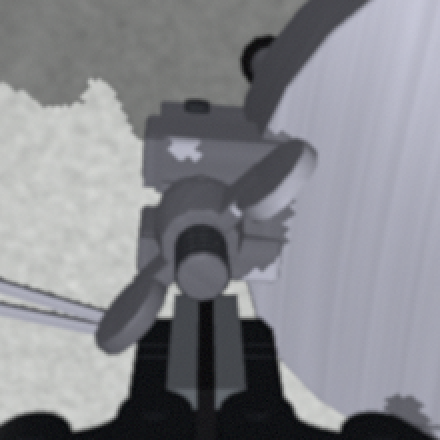

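>>> {"method": "play_rows", "body": {
  "series": [
    {"grip":-1,"xyz":[0.0001,-0.0027,-0.0002],"roll":0.12},
    {"grip":-1,"xyz":[0.0001,-0.0027,-0.0002],"roll":0.12},
    {"grip":-1,"xyz":[0.0001,-0.0027,-0.0002],"roll":0.12},
    {"grip":-1,"xyz":[0.0001,-0.0027,-0.0002],"roll":0.12},
    {"grip":-1,"xyz":[0.0001,-0.0027,-0.0002],"roll":0.12},
    {"grip":-1,"xyz":[0,-0.0027,-0.0002],"roll":0.12},
    {"grip":-1,"xyz":[0,0,0],"roll":0},
    {"grip":-1,"xyz":[0,0,0],"roll":0},
    {"grip":-1,"xyz":[0,0,0],"roll":0},
    {"grip":-1,"xyz":[0,0,0],"roll":0}
  ]
}}

```text
time: 22.52
position: [0.5621, -0.0457, 0.1367]
tool_rot: [-0.706, -0.003, 0.707, -0.039]
ft_force: [-0.5, 0.0, 0.2]
opening: -0.0
```

```bash
python3 - <<'E'
from h import *
polar()
cv2.imwrite("pics/w15.png",grab_frame("wrist")[:,:,::-1][120:340,180:400].repeat(2,0).repeat(2,1))
cv2.imwrite("pics/s15.png",cv2.resize(grab_frame("side")[:,:,::-1][130:260,220:350],(600,600)))
E
```

```text
t 22.5167 tip out 0.0121 lat 0.0182 z 0.1177 q6 2.795 zaz -176.7 F [-0.5  0.   0.2] x [ 0.    -0.051 -0.999]
r 0.0219 phi -174.7
```

View pics/w15.png

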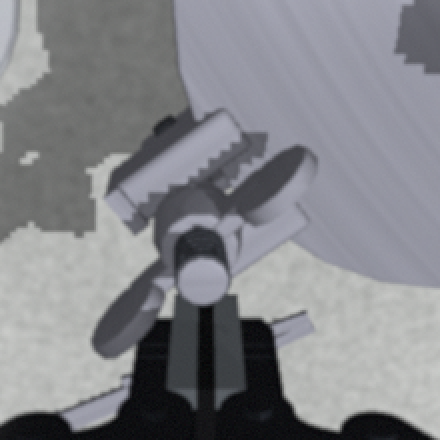

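View pics/s15.png

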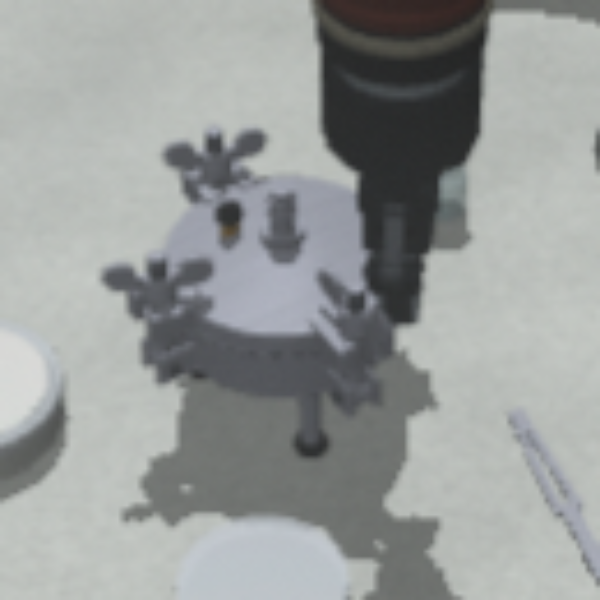

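>>> {"method": "play_rows", "body": {
  "series": [
    {"grip":-1,"xyz":[-0.001,0.002,0],"roll":0},
    {"grip":-1,"xyz":[-0.015,0,0],"roll":0},
    {"grip":-1,"xyz":[-0.015,0,0],"roll":0},
    {"grip":-1,"xyz":[0,0.0027,-0.0002],"roll":-0.12},
    {"grip":-1,"xyz":[0,0.0027,-0.0002],"roll":-0.12},
    {"grip":-1,"xyz":[0,0.0027,-0.0002],"roll":-0.12},
    {"grip":-1,"xyz":[0,0.0027,-0.0002],"roll":-0.12},
    {"grip":-1,"xyz":[0,0.0027,-0.0002],"roll":-0.12},
    {"grip":-1,"xyz":[0,0.0027,-0.0002],"roll":-0.12},
    {"grip":-1,"xyz":[0,0.0027,-0.0002],"roll":-0.12}
  ]
}}

```text
time: 23.45
position: [0.5709, -0.0626, 0.1687]
tool_rot: [-0.628, -0.292, 0.644, -0.324]
ft_force: [0.3, 0.3, 0.1]
opening: -0.0001
```

>>> {"method": "play_rows", "body": {
  "series": [
    {"grip":-1,"xyz":[0,0.0027,-0.0002],"roll":-0.12},
    {"grip":-1,"xyz":[0,0.0027,-0.0002],"roll":-0.12},
    {"grip":-1,"xyz":[0,0.0027,-0.0002],"roll":-0.12},
    {"grip":-1,"xyz":[0,0.0027,-0.0002],"roll":-0.12},
    {"grip":-1,"xyz":[0,0.0027,-0.0002],"roll":-0.12},
    {"grip":-1,"xyz":[0,0.0027,-0.0002],"roll":-0.12},
    {"grip":-1,"xyz":[0,0.0027,-0.0002],"roll":-0.12},
    {"grip":-1,"xyz":[0,0.0027,-0.0002],"roll":-0.12},
    {"grip":-1,"xyz":[0,0.0027,-0.0002],"roll":-0.12},
    {"grip":-1,"xyz":[0,0.0027,-0.0002],"roll":-0.12}
  ]
}}

```text
time: 24.28
position: [0.5964, -0.0641, 0.1687]
tool_rot: [0.336, 0.604, -0.367, 0.623]
ft_force: [-0.1, 0.5, 0.2]
opening: 0.0003
```

>>> {"method": "play_rows", "body": {
  "series": [
    {"grip":-1,"xyz":[0,0.0027,-0.0002],"roll":-0.12},
    {"grip":-1,"xyz":[0,0.0027,-0.0002],"roll":-0.12},
    {"grip":-1,"xyz":[0,0.0027,-0.0002],"roll":-0.12},
    {"grip":-1,"xyz":[0,0.0027,-0.0002],"roll":-0.12},
    {"grip":-1,"xyz":[0,0.0027,-0.0002],"roll":-0.12},
    {"grip":-1,"xyz":[0,0.0027,-0.0002],"roll":-0.12},
    {"grip":-1,"xyz":[0,0.0027,-0.0002],"roll":-0.12},
    {"grip":-1,"xyz":[0,0.0027,-0.0002],"roll":-0.12},
    {"grip":-1,"xyz":[0,0.0027,-0.0002],"roll":-0.12},
    {"grip":-1,"xyz":[0,0.0027,-0.0002],"roll":-0.12}
  ]
}}

```text
time: 25.12
position: [0.607, -0.0408, 0.1675]
tool_rot: [-0.075, 0.706, 0.039, 0.703]
ft_force: [0.7, 1.5, 0.1]
opening: -0.0001
```

```bash
python3 - <<'E'
from h import *
polar()
cv2.imwrite("pics/w16.png",grab_frame("wrist")[:,:,::-1])
E
```

```text
t 25.1167 tip out -0.0123 lat -0.0198 z 0.1485 q6 -0.419 zaz 9.2 F [0.7 1.5 0.1] x [ 0.    -0.051 -0.999]
r 0.0233 phi 7.1
```

View pics/w16.png

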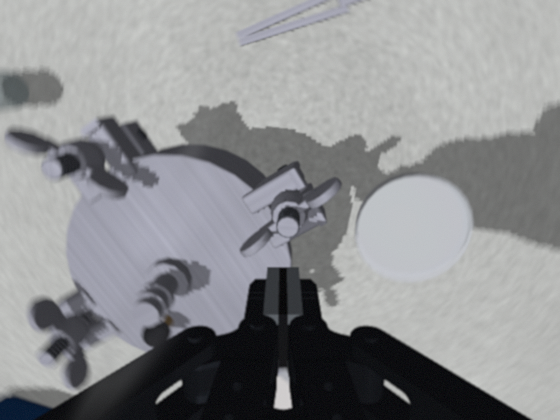

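>>> {"method": "play_rows", "body": {
  "series": [
    {"grip":-1,"xyz":[0.01,0,0],"roll":0},
    {"grip":-1,"xyz":[0.01,0,0],"roll":0},
    {"grip":-1,"xyz":[0.0105,0,0],"roll":0},
    {"grip":-1,"xyz":[0,-0.0027,-0.0002],"roll":0.12},
    {"grip":-1,"xyz":[0,-0.0027,-0.0002],"roll":0.12},
    {"grip":-1,"xyz":[0,-0.0027,-0.0002],"roll":0.12},
    {"grip":-1,"xyz":[0,-0.0027,-0.0002],"roll":0.12},
    {"grip":-1,"xyz":[0,-0.0027,-0.0002],"roll":0.12},
    {"grip":-1,"xyz":[0,0,0],"roll":0},
    {"grip":-1,"xyz":[0,0,0],"roll":0}
  ]
}}

```text
time: 26.0
position: [0.6076, -0.0513, 0.1355]
tool_rot: [0.143, 0.684, -0.17, 0.695]
ft_force: [23.1, 20.6, -13.5]
opening: 0.0001
```

```bash
python3 - <<'E'
from h import *
polar()
cv2.imwrite("pics/w17.png",grab_frame("wrist")[:,:,::-1][120:340,180:400].repeat(2,0).repeat(2,1))
E
```

```text
t 26.0 tip out -0.0208 lat -0.0139 z 0.1165 q6 0.166 zaz -25.5 F [ 23.1  20.6 -13.5] x [ 0.007 -0.042 -0.999]
r 0.0250 phi -17.3
```

View pics/w17.png

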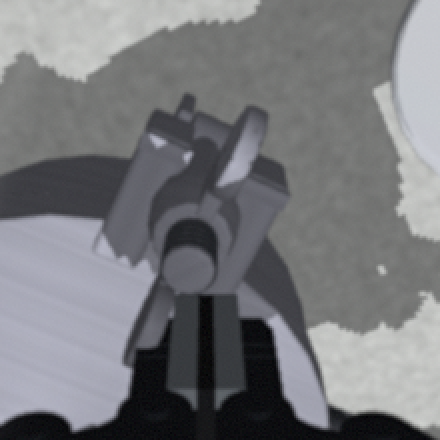

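>>> {"method": "play_rows", "body": {
  "series": [
    {"grip":-1,"xyz":[0,0.0027,-0.0002],"roll":-0.12},
    {"grip":-1,"xyz":[0,0.0027,-0.0002],"roll":-0.12},
    {"grip":-1,"xyz":[0,0.0027,-0.0002],"roll":-0.12},
    {"grip":-1,"xyz":[0,0.0027,-0.0002],"roll":-0.12},
    {"grip":-1,"xyz":[0,0,0],"roll":-0.12},
    {"grip":-1,"xyz":[-0.015,0,0],"roll":0},
    {"grip":-1,"xyz":[-0.015,0,0],"roll":0},
    {"grip":-1,"xyz":[-0.015,0,0],"roll":0},
    {"grip":-1,"xyz":[-0.015,0,0],"roll":0},
    {"grip":-1,"xyz":[0,0,0],"roll":0}
  ]
}}

```text
time: 26.88
position: [0.6078, -0.0423, 0.199]
tool_rot: [-0.072, 0.705, 0.035, 0.705]
ft_force: [0.3, 0.1, 0.3]
opening: -0.0001
```

```bash
python3 - <<'E'
from h import *
polar()
im=grab_frame("wrist")[:,:,::-1];cv2.imwrite("pics/w18.png",im);import pickle;pickle.dump(arm.observe(),open("w18.pkl","wb"))
cv2.imwrite("pics/w18c.png",cv2.resize(im[130:280,200:360],(640,600),interpolation=cv2.INTER_CUBIC))
cv2.imwrite("pics/s18.png",cv2.resize(grab_frame("side")[:,:,::-1][130:260,220:350],(600,600)))
E
```

```text
t 26.8833 tip out -0.0139 lat -0.0195 z 0.1801 q6 -0.412 zaz 8.7 F [0.3 0.1 0.3] x [ 0.003 -0.052 -0.999]
r 0.0240 phi 3.5
```

View pics/w18.png

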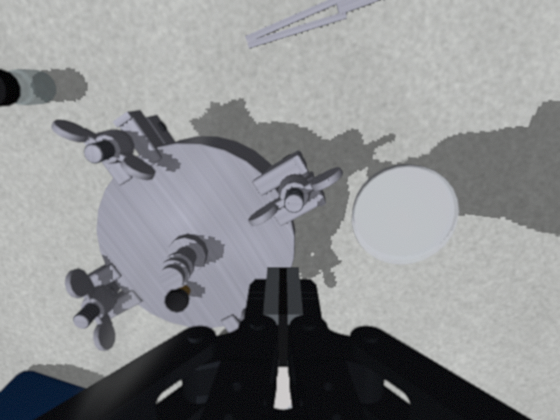

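View pics/w18c.png

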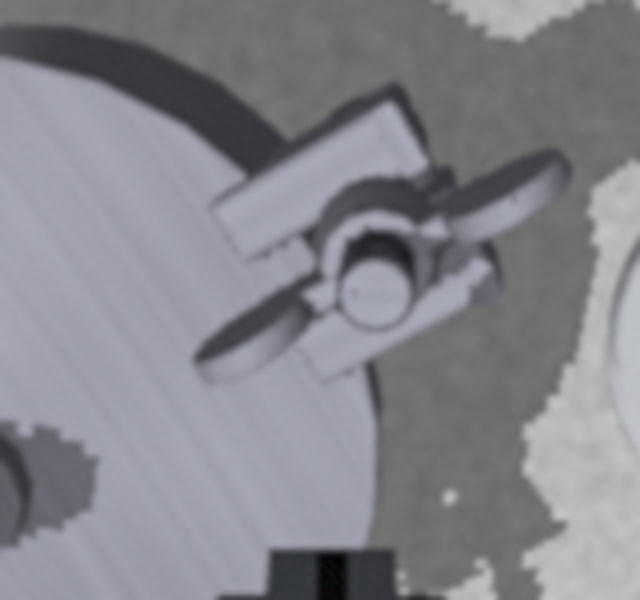

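View pics/s18.png

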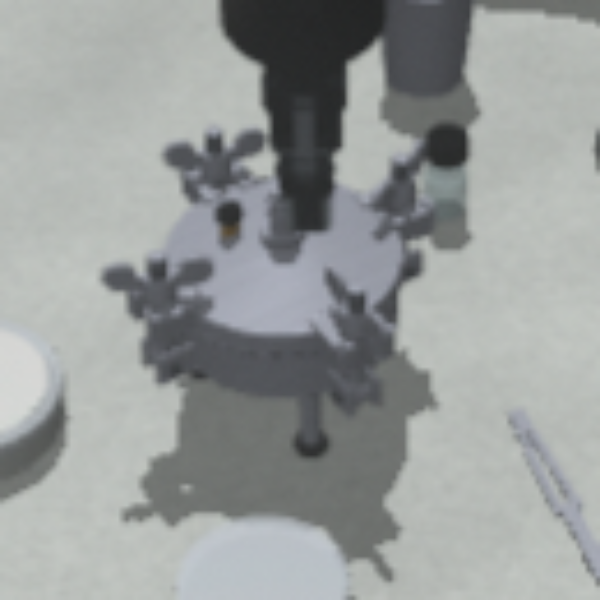

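```bash
python3 - <<'E'
from h import *
import pickle
s=pickle.load(open("w18.pkl","rb"));C=cam("wrist",s)
cr=lambda x,y:(200+x/4,130+y/4)
for z in(.120,.125,.13):
    a=onz(C,cr(200,365),z);b=onz(C,cr(567,165),z);print(z,np.degrees(np.arctan2(*(b-a)[[1,0]])),np.linalg.norm(b-a),((a+b)/2).round(4))
P=np.array([*SLOT[:2],.138]);print("stud at",(200+375/4,130+290/4),"pred lean0",proj(C,P), "lean.05",proj(C,np.array([*SLOT[:2],.062])+.076*(np.sin(.05)*AX+np.array([0,0,np.cos(.05)]))))
# stud end z by triangulating nut mid: midpoint of wing ends lies on axis
m=((np.array(cr(200,365))+cr(567,165))/2)
for z in(.122,.125,.128,.131):print(z,proj(C,[*SLOT[:2],z]),m)
E
```

```text
0.12 129.1990708970468 0.059853114929578864 [ 0.5838 -0.0433  0.12  ]
0.125 129.1990708970468 0.05836424709716747 [ 0.5823 -0.0434  0.125 ]
0.13 129.1990708970468 0.056875379264756075 [ 0.5808 -0.0436  0.13  ]
stud at (293.75, 202.5) pred lean0 [[291.10836274 206.64189547]] lean.05 [[297.46909609 203.18023789]]
0.122 [[291.93063113 197.71952101]] [295.875 196.25 ]
0.125 [[291.7857239  199.29206698]] [295.875 196.25 ]
0.128 [[291.63673924 200.90878665]] [295.875 196.25 ]
0.131 [[291.48350297 202.57156354]] [295.875 196.25 ]
```

```bash
python3 - <<'E'
from h import *
import pickle
s=pickle.load(open("w18.pkl","rb"));C=cam("wrist",s)
H=SLOT-AX*.076
for k in range(4):
    a=AZ+k*np.pi/2;P=np.array([H[0]+.076*np.cos(a),H[1]+.076*np.sin(a),.138]);print(k,proj(C,P).round(1))
print("barb",proj(C,[H[0],H[1],.15]))
im=cv2.imread("pics/w18.png")
cv2.imwrite("pics/w18e.png",cv2.resize(im[110:200,40:190],(750,450),interpolation=cv2.INTER_CUBIC))
cv2.imwrite("pics/w18f.png",cv2.resize(im[230:350,40:220],(750,500),interpolation=cv2.INTER_CUBIC))
E
```

```text
0 [[291.1 206.6]]
1 [[ 89.  152.8]]
2 [[ 74.6 322.6]]
3 [[245.4 366.1]]
barb [[166.70724719 279.97127862]]
```

View pics/w18e.png

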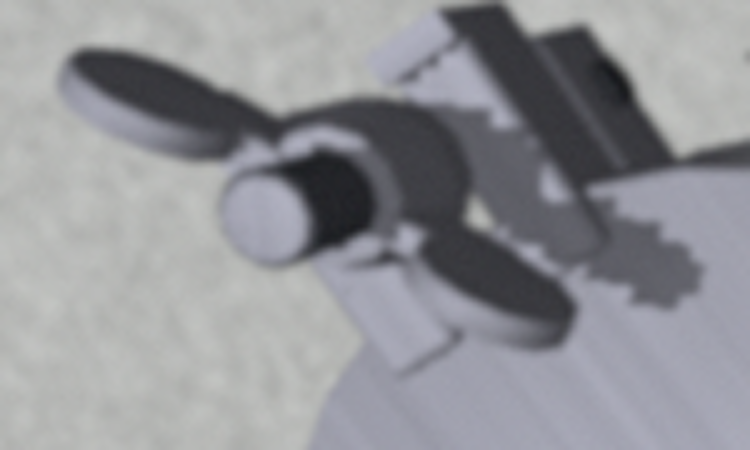

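View pics/w18f.png

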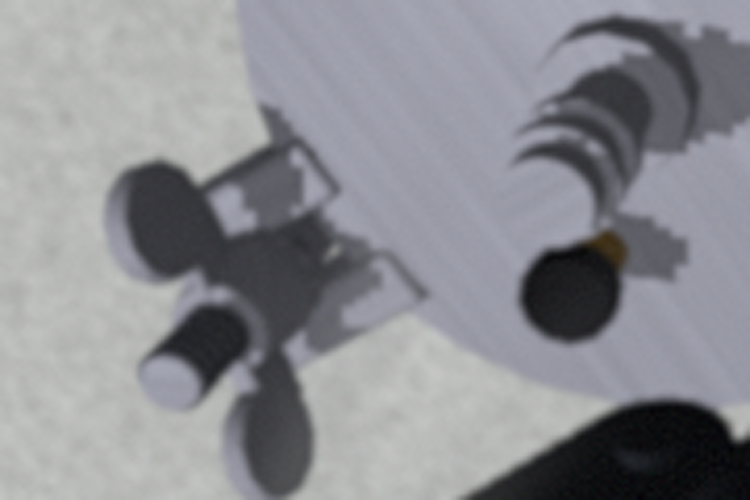

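```bash
python3 - <<'E'
from h import *
import pickle
from scipy.optimize import least_squares
s=pickle.load(open("w18.pkl","rb"));C=cam("wrist",s)
obs=np.array([[93.4,153.4],[81.5,321.9],[173.2,278],[176.8,300.8]])
def pts(p,lean=0):
    c,sn=np.cos(p[2]),np.sin(p[2]);ux=np.array([c,sn]);uy=np.array([-sn,c]) # ux = outward (-x holder)
    H=p[:2];f=lambda x,y,z:[*(H-ux*x-uy*y),z]
    return np.array([f(0,-.076,.138),f(.076,0,.138),f(0,0,.15),f(.021,.021,.129)]),np.array(f(-.076-.076*np.sin(lean),0,.062+.076*np.cos(lean))),pts
r=least_squares(lambda p:(proj(C,pts(p)[0])-obs).ravel(),[.632,-.104,AZ])
print(r.x,np.degrees(r.x[2]),r.fun.round(1))
for l in(0,.02,.05,.1):print(l,proj(C,pts(r.x,l)[1]))
E
```

```text
[ 0.62988122 -0.10048545  2.26998968] 130.06082811974488 [-0.2 -1.7 -0.3  0.8 -0.3 -0.1  0.8  1.7]
0 [[296.5530822  202.07629181]]
0.02 [[299.08544104 200.64890156]]
0.05 [[302.89632828 198.46849899]]
0.1 [[309.26259683 194.73951001]]
```

>>> {"method": "play_rows", "body": {
  "series": [
    {"grip":-1,"xyz":[-0.02,0,0],"roll":0},
    {"grip":-1,"xyz":[-0.02,0,0],"roll":0},
    {"grip":-1,"xyz":[-0.02,0,0],"roll":0},
    {"grip":-1,"xyz":[-0.02,0,0],"roll":0},
    {"grip":-1,"xyz":[0,0,-0.02],"roll":0},
    {"grip":-1,"xyz":[0,0,-0.02],"roll":0},
    {"grip":-1,"xyz":[0,0,-0.02],"roll":0},
    {"grip":-1,"xyz":[0,0,-0.02],"roll":0},
    {"grip":-1,"xyz":[0,0,0],"roll":0},
    {"grip":-1,"xyz":[0,0,0],"roll":0}
  ]
}}

```text
time: 27.82
position: [0.5271, -0.0502, 0.2762]
tool_rot: [-0.072, 0.706, 0.036, 0.703]
ft_force: [-0.2, 0.9, -0.6]
opening: -0.0002
```

```bash
python3 - <<'E'
from h import *
info()
cv2.imwrite("pics/w19.png",grab_frame("wrist")[:,:,::-1]);cv2.imwrite("pics/s19.png",grab_frame("side")[:,:,::-1])
E
```

```text
t 27.8167 tip out 0.0307 lat 0.0482 z 0.2572 q6 -0.468 zaz 8.7 F [-0.2  0.9 -0.6] x [-0.001 -0.051 -0.999]
```

View pics/w19.png

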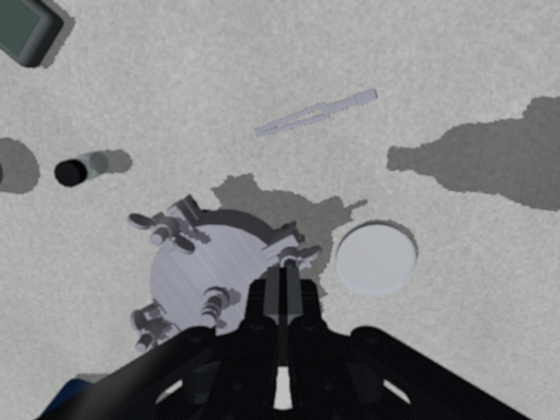

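View pics/s19.png

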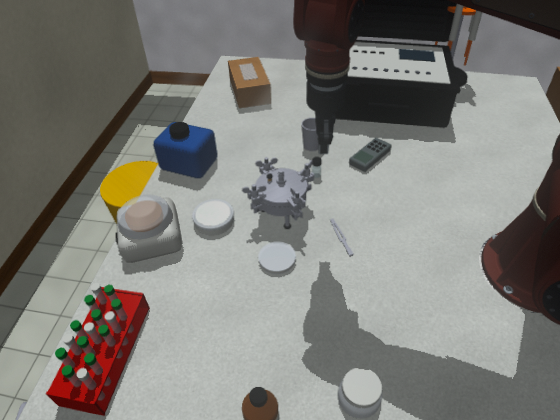

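Everything on the bench is where it was at the start: dish at (277,257), tweezers at (342,237) and box at (213,217) in the side view. The bolt stands upright in its slot and the gripper is clear of everything, so I am handing the job in.

```bash
python3 -c "
from station import arm
print(arm.close_job())"
```

```text
the job is handed in; nothing more can be done
None
```

The open swing bolt is upright in its slot and its wing nut is down firmly against the lid. I handed the job in at about 28 s of the 64 s allowed.

**What I did:** With the fingers shut, I pushed the bolt upright against the nut's hub until it reached its stop, at about 12 N. I then stroked the wings clockwise in three passes, about 8.7 rad in all, until the nut stopped dead with a force of about 34 N on the tool. Nothing was ever gripped.

**Last checks:**
- **Bolt:** Measured against the closed bolts, hose barb and valve, its lean is about 0 (roughly -0.01 rad).
- **Nut:** Its wings lie along the holder's radial line, at 129° against 130° for the holder. That fits zero turn, taking the wings to be radial when tight.
- **Bench:** The dish, tweezers, vial and membrane box look unmoved. The arm was clear of everything.

**What did not go smoothly or agree:**
- An early roll ran into the last joint's range limit and briefly tilted the tool. I corrected it in free space, and a tilt of about 3° remained for the rest of the job.
- My first slot position put the stud end about 5 pixels off in the final picture. I therefore refitted the holder's position from the other bolts before judging the lean.
- I could not measure the nut's height well enough to confirm tightness, so that rests on the hard stop, the wing angle and the turn count.

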